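# Hold the stopper mould ready, cavity up

## Robot

A 6-joint arm with a two-finger parallel gripper is mounted at the origin on the work surface. World frame = base frame: x ahead of the robot, y to its left, z up, the work surface at z = 0. Lengths are in m, angles in rad, forces in N, time in s.
With the tool pointing down it reaches from about 0.225 to 0.875 m from the base axis. Payload 3.4 kg.
Tool frame: the origin (TCP) lies at the very end of the fingers, on their centre line; the grasp point (between the pads) lies 19 mm behind it (grip_depth is the distance from the TCP to the grasp point, in m); x points along the fingers, z is the direction in which the jaws open and shut, and the axes are right-handed (so a half turn about x gives the same grasp; the last joint's range is limited). The gripper opens to 85 mm and grips with 20 to 120 N. Pads are 22 mm wide; open, the fingers measure 114 mm over their backs; the gripper's body (76 mm by 85 mm) begins 54 mm behind the grasp point. The pads swing forward as they close: fully open they stand 13 mm farther back than shut.
Start: joints at [1.158, 0.276, 1.505, -0, 1.361, -0.121], TCP at [0.165, 0.551, 0.231] pointing down, gripper open.
Joint ranges: [-2.89, 2.89], [-0.75, 2.08], [0.22, 2.7], [-1.18, 4.32], [0.11, 2.71], [-2.7, 2.7]. Speed limits (rad/s): [2.57, 2.57, 3.14, 3.14, 3.14, 3.14].

## Interface

Orientations are given as a unit quaternion [w, x, y, z].
In Python, from rig import get_state, get_image, sign_off, grip_depth gives the robot as it stands. The module is installed in compiled form; this text tells all that it offers.
- The arm moves only by the tool arm_command, never from a script. Its argument "series" is a list of rows, each an object with "dp": the shift along the tool's x, y, z scaled (see below), a list of three; "angular": the turn, a rotation vector about the tool's x, y, z scaled (see below), a list of three; "gripper": the finger opening in mm, from 0 to 85.4. A call has exactly 8 rows; each row shifts and turns the pose as measured when the row begins, along the tool's axes as they then stand; what a row does not reach is not made up. The controller multiplies each number of a shift by 0.12 m and each number of a turn by 90 degrees. A row lasts 1/8 s, in which the tool goes at most 62.5 mm and 10.7 degrees, less where a joint would pass 70% of its speed; a pose out of reach is approached as far as the arm can. A call with a number of a shift or a turn outside -1 to 1 is refused whole. A call with a gripper value outside its range is refused whole. The fingers move at their own pace and stop on an object; "grip_force" is the grip in N (left out, the last holds). Time passes only in rows, so rows that do not move let the fingers close, or fill a call up. It gives the time, the measured TCP pose, the force and the opening at its end, in the units of the state.
- get_state(): the state, without advancing time (a new reading comes with each control period).
- get_image(name): name is "scene" or "top"; returns a dict with "image" (420x560x3 uint8, blue, green, red), "depth" (420x560 float32, m along the optical axis (not along the pixel's ray), 0 where there is no reading), "mtx" (3x3 intrinsics, pixels), "view" (4x4, takes a point from world to camera coordinates). Camera axes: x right, y up, looking along -z (the intrinsics and any distortion apply to the point x, -y, -z); pixel columns grow to the right and rows downward; lengths in m; the calibration is good to about 2 mm. A picture is of the moment at which its call begins.
- sign_off(): hands the job in, once; it reports no verdict.
The state is a dict: "clock": time; "qpos": joint angles; "qd": joint speeds; "effort": joint torques, N m; "position": TCP position; "ee_rot": TCP orientation; "contact_force": force on the tool from outside, world axes, zero at the start; "moment": the same for the moment, N m; "width": finger opening in m.
Only numpy, scipy, OpenCV 4.12 (cv2) and the standard library are available. Lean on these libraries where they do the work, as an engineer would, in place of code of your own. Each camera call takes 0.05 s, during which the arm holds its last target. There are 200 camera calls.

## Task

Three eight-sided aluminium stopper moulds lie on their sides on the glassblower's bench. Pick out the middle-sized one (48 mm across the flats), find by look or feel which end has the blind cavity, and turn the mould over so that it stands upright in the grip with the cavity facing straight up. Finish while still holding it there, steady and not let go, over the middle of the steel marver plate with at least 10 cm of air beneath it, ready for the gaffer to drop in hot glass; leave the other moulds and the tools lying where they are.

Things in the scene. Friction and masses are not known exactly. Their poses are not given: they have to be found in the camera images.
- mould: The middle-sized mould, to be held: aluminium eight-sided bar, 48 mm across flats, 76 mm long, 0.3 kg; soot-black blind cavity 29 mm across, 52 mm deep in one end, both ends alike outside. Starts lying on a flat, level, pointing any way; two 20 mm wide flats stand vertical at its sides. Origin at its middle, 24 mm above the bench, near its balance point. x axis along the bar, out of the cavity.
- mould_mouth (a point): Centre of the mouth of the cavity in the middle-sized mould, 38 mm along the mould's x axis from its origin; same axes as the mould.
- mould_closed_end (a point): Centre of the closed end of the middle-sized mould, 38 mm from its origin against the mould's x axis; same axes as the mould.
- mould_small: A look-alike mould, smaller: 40 mm across the flats, 76 mm long, cavity 22 mm across. Lies on a flat; origin at its middle, x axis out of its cavity. Leave it alone. The three moulds lie in three places 16 cm or more apart, and any of them can be in any place.
- mould_large: A look-alike mould, larger: 56 mm across the flats, 76 mm long, cavity 36 mm across. Lies on a flat; origin at its middle, x axis out of its cavity. Leave it alone.
- marver: The bench marver: a bright flat steel plate fixed on the wooden bench, 220 mm (its x) by 200 mm (its y) and 14 mm thick. Origin at the centre of its underside, on the bench.
- jacks: Steel glassblower's jacks (big sprung tongs) lying flat, 340 mm long along x, 70 mm wide, 14 mm high. Origin on the bench near the middle. Leave alone.
- tweezers: Steel tweezers lying on the bench, 145 mm long along x, 12 mm high, 26 mm wide. Origin on the bench at the middle. Leave alone.
- wax: Round cake of beeswax, 60 mm across, 24 mm high, lying among the moulds. Origin at the centre of its underside. Leave alone.
- wood_block: Wooden gathering block: a cup 94 mm across and 50 mm high with a 190 mm handle sloping down along its -x. Origin under the cup's centre. Leave alone.
- paddle: Cork paddle lying flat: blade 130 x 90 mm along +x, wooden handle 170 mm along -x, 14 mm thick. Origin underneath where blade and handle meet. Leave alone.
- stopper: Finished green glass stopper standing on its narrow end, 44 mm across, 61 mm high. Origin at the centre of its underside. Leave alone.

How it is judged:
At the end, for the whole second after the job is handed in: The middle-sized mould is gripped in the fingers (over 1 N), its cavity within 0.2 rad (11 degrees) of straight up, within 50 mm sideways of the middle of the marver plate, its closed end at least 90 mm above the plate, and it is still (under 0.03 m/s and 0.2 rad/s) (angle between mould's own x axis and vertical below 0.2 rad and height (world z) of mould_closed_end above 0.104 m and horizontal distance between mould and marver below 0.05 m and contact force between the fingers and mould above 1 N and linear speed of mould below 0.03 m/s and angular speed of mould below 0.2 rad/s); the arm keeps its last pose, push and grip.
It fails at once if another mould is moved by more than 3 cm (distance of any of mould_small, mould_large from where it was at the start of the episode above 0.03 m).
It fails at once if a tool, the wax or the stopper is moved by more than 3 cm (distance of any of jacks, tweezers, wax, wood_block, paddle, stopper from where it was at the start of the episode above 0.03 m).
It also fails if it takes over 67 s, if anything falls off the work surface, if the arm or the gripper's body presses on something with over 40 N, if the wrist force passes 120 N, or if a joint passes its speed limit or range.

## Working session

There is one attempt and no reset: what is moved stays moved. The work goes in short steps, Python scripts to look and compute and a tool call to move; the robot and the scene stay as the last step left them, time stands still between calls to the robot, and variables do not carry over. Pictures are saved under pics/ and viewed, about 8 in all and at most 12, crops included, and the job is handed in when it is done.

Besides the shell and the picture viewer there is one more tool, called by a JSON object that holds its "op" and its "data", one argument or row to a line. arm_command: Moves the arm, as the interface text tells. Its arguments: {"type":"object","properties":{"series":{"type":"array","items":{"type":"object","properties":{"dp":{"type":"array","items":{"type":"number"}},"angular":{"type":"array","items":{"type":"number"}},"gripper":{"type":"number"}}}},"grip_force":{"type":"number"}},"required":["series"]}

```bash
mkdir -p pics; cat > h.py <<'E'
import numpy as np, cv2
from rig import get_state,get_image,sign_off,grip_depth
from scipy.spatial.transform import Rotation as R
def world(d):
    """per-pixel world points from depth"""
    z=d["depth"].astype(float); K=d["mtx"]; h,w=z.shape
    u,v=np.meshgrid(np.arange(w),np.arange(h))
    p=np.stack([(u-K[0,2])/K[0,0]*z,-(v-K[1,2])/K[1,1]*z,-z,np.ones_like(z)],-1)
    return (p@np.linalg.inv(d["view"]).T)[...,:3]
def rot(): 
    q=get_state()["ee_rot"]; return R.from_quat([q[1],q[2],q[3],q[0]])
E
python3 - <<'E'
from h import *
for n in("top","scene"):
    d=get_image(n); cv2.imwrite(f"pics/{n}1.png",d["image"]); np.savez(f"{n}1.npz",**d)
    print(n,d["mtx"].tolist(),np.linalg.inv(d["view"]).round(3).tolist())
s=get_state();print(s,rot().as_matrix().round(3),grip_depth)
E
```

```text
top [[402.5100046351051, 0.0, 287.0731791832869], [0.0, 402.5100046351051, 210.18811927561447], [0.0, 0.0, 1.0]] [[0.008, 0.995, -0.1, 0.395], [-1.0, 0.006, -0.015, -0.024], [-0.014, 0.1, 0.995, 1.277], [0.0, 0.0, 0.0, 1.0]]
scene [[495.3493492094098, 0.0, 287.60879331773674], [0.0, 495.3493492094098, 204.87189430400215], [0.0, 0.0, 1.0]] [[-0.758, -0.42, 0.499, 1.27], [0.652, -0.499, 0.571, 0.839], [0.009, 0.758, 0.652, 1.012], [0.0, 0.0, 0.0, 1.0]]
{'clock': 0.1, 'qpos': array([ 1.15796615e+00,  2.76514484e-01,  1.50602547e+00,  1.28901248e-05,
        1.36069498e+00, -1.21033439e-01]), 'qd': array([-7.71714377e-05, -1.40381231e-03, -4.52927519e-03, -8.18658253e-04,
        5.28949036e-04,  8.89415569e-04]), 'effort': array([ 2.59008884e-03, -4.17692578e+01, -2.46405298e+01, -2.84830712e-04,
        5.87739007e-03, -9.65178913e-06]), 'position': array([0.16523776, 0.55024608, 0.23052851]), 'ee_rot': array([ 0.56687235, -0.42228015,  0.56788542,  0.42171242]), 'contact_force': array([-0.09398935, -0.31068167,  0.8267959 ]), 'moment': array([ 0.04272746, -0.03102605, -0.01273401]), 'width': 0.08499584651906353} [[-0.001 -0.958  0.288]
 [-0.001  0.288  0.958]
 [-1.     0.    -0.002]] 0.0187
```

View pics/top1.png

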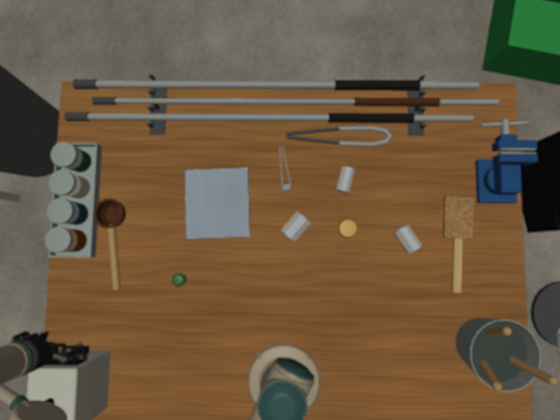

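View pics/scene1.png

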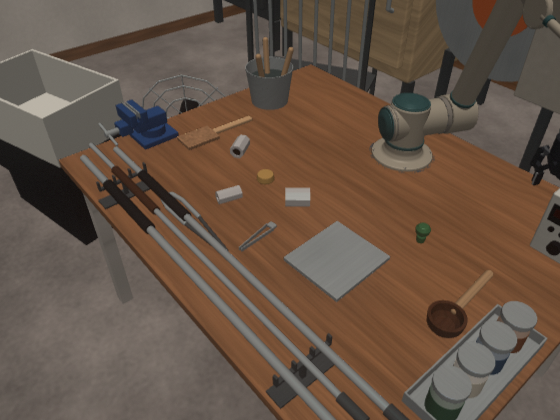

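The top view shows three moulds at (345,179), (296,226) and (408,239), with the marver at (217,203). In the scene view they are at (230,194), (298,197) and (240,146), and only the last shows a dark cavity. Next I measure their sizes.

```bash
python3 - <<'E'
from h import *
T=dict(np.load("top1.npz"));S=dict(np.load("scene1.npz"))
for n,d,cs in(("top",T,[(345,179),(296,226),(408,239)]),("scene",S,[(230,194),(298,197),(240,146)])):
    P=world(d); hsv=cv2.cvtColor(d["image"],cv2.COLOR_BGR2HSV)
    for c in cs:
        w=P[c[1]-30:c[1]+31,c[0]-30:c[0]+31]
        m=((w[...,2]>.012)&(w[...,2]<.07)).astype(np.uint8)
        k,l,st,ce=cv2.connectedComponentsWithStats(m); i=l[30,30]; q=w[l==i]
        top=q[q[:,2]>np.percentile(q[:,2],90)-.004]
        r=cv2.minAreaRect(q[:,:2].astype(np.float32)*1000)
        print(n,c,i,len(q),"ztop",np.percentile(q[:,2],[50,90,98]).round(4),"rect",np.round(r[0],1),np.round(r[1],1),round(r[2],1),"topmean",top.mean(0).round(4))
P=world(T);print("marver",[P[r,c].round(3).tolist() for r,c in((172,188),(172,245),(236,190),(236,246),(203,217))])
mm=[cv2.resize(T["image"][c[1]-25:c[1]+25,c[0]-25:c[0]+25],(260,260),interpolation=cv2.INTER_CUBIC) for c in[(345,179),(296,226),(408,239)]]
m2=[cv2.resize(S["image"][c[1]-25:c[1]+25,c[0]-25:c[0]+25],(260,260),interpolation=cv2.INTER_CUBIC) for c in[(230,194),(298,197),(240,146)]]
cv2.imwrite("pics/crop.png",np.vstack([np.hstack(mm),np.hstack(m2)]))
E
```

```text
top (345, 179) 1 332 ztop [0.0364 0.041  0.043 ] rect [ 618.6 -187.9] [40.1 76.7] 75.2 topmean [ 0.6173 -0.1866  0.0398]
top (296, 226) 0 3265 ztop [-0.0002  0.0031  0.0054] rect [474.  -33.5] [191.6 192. ] 0.5 topmean [ 0.4741 -0.0327  0.0111]
top (408, 239) 1 440 ztop [0.044  0.0491 0.0513] rect [ 433.7 -378.1] [76.3 49.4] 33.7 topmean [ 0.4332 -0.3773  0.0479]
scene (230, 194) 2 318 ztop [0.0336 0.0418 0.0436] rect [ 620.4 -185.1] [44.5 80.9] 68.3 topmean [ 0.6209 -0.1848  0.0406]
scene (298, 197) 2 448 ztop [0.0471 0.0576 0.0597] rect [475.6 -26.2] [44.9 74.1] 49.7 topmean [ 0.4723 -0.0305  0.0568]
scene (240, 146) 2 283 ztop [0.0405 0.0503 0.0523] rect [ 434.8 -377.9] [86.2 49.5] 35.6 topmean [ 0.4373 -0.3759  0.0495]
marver [[0.643, 0.313, 0.013], [0.643, 0.13, 0.014], [0.438, 0.299, 0.015], [0.44, 0.123, 0.014], [0.543, 0.217, 0.016]]
```

View pics/crop.png

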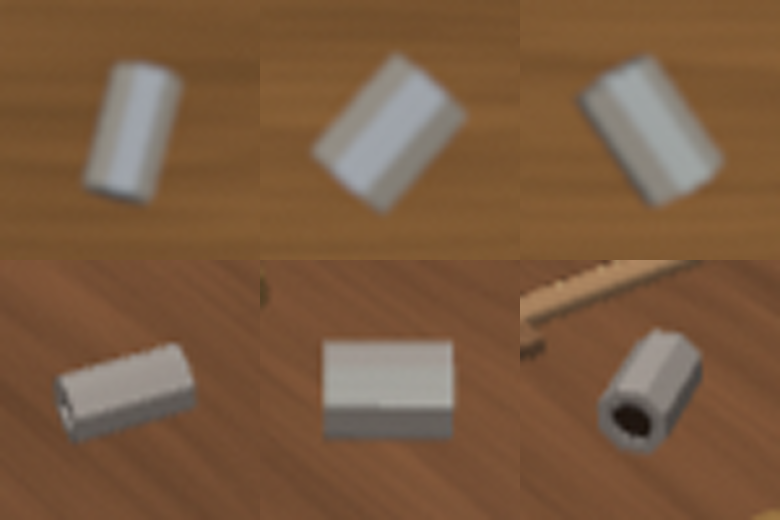

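The middle-sized mould is the third one, at about (0.434, -0.378): it measures 76 × 49 mm and 49 mm high. Its cavity faces the scene camera, along +(0.83, 0.55). I'll locate the marver centre, check that direction and write a row planner.

```bash
cat >> h.py <<'E'
def plan(pos,Rm,n,frac=1.0):
    """n equal rows (dp, angular in move units) from measured pose to target"""
    s=get_state(); p=np.array(s["position"]); r0=rot(); dv=(R.from_matrix(Rm)*r0.inv()).as_rotvec()
    D=np.array(pos)-p
    print("clock",s["clock"],"q",np.round(s["qpos"],3),"p",p.round(4),"need mm",(D*1000).round(1),"deg",np.degrees(dv).round(1),"mm/row",round(1000*np.linalg.norm(D)/n,1),"deg/row",round(np.degrees(np.linalg.norm(dv))/n,2))
    for i in range(n):
        ri=R.from_rotvec(dv*i/n)*r0
        print(i,"dp",(ri.inv().apply(D/n)/.12).round(3).tolist(),"ang",(r0.inv().apply(dv/n)/(np.pi/2)).round(4).tolist())
a=np.radians(33.7+0); 
def down(h):
    z=np.array([np.cos(h),np.sin(h),0]);x=np.array([0,0,-1.]);return np.stack([x,np.cross(z,x),z],1)
G=down(a-np.pi/2)
E
python3 - <<'E'
from h import *
T=dict(np.load("top1.npz"));S=dict(np.load("scene1.npz"));P=world(T)
hsv=cv2.cvtColor(T["image"],cv2.COLOR_BGR2HSV)
m=((hsv[...,1]<80)&(hsv[...,2]>90)).astype(np.uint8);m=cv2.morphologyEx(m,cv2.MORPH_OPEN,np.ones((3,3)))
k,l,st,ce=cv2.connectedComponentsWithStats(m);q=P[l==l[203,217]]
print("marver",cv2.minAreaRect((q[:,:2]*1000).astype(np.float32)),np.median(q[:,2]))
# mouth side: mean colour darkness in scene at projected ends
for sg in(1,-1):
    w=np.array([.434+sg*.038*np.cos(a),-.378+sg*.038*np.sin(a),.024,1]);c=S["view"]@w;K=S["mtx"]
    print(sg,K[0,0]*c[0]/-c[2]+K[0,2],K[1,1]*-c[1]/-c[2]+K[1,2])
plan([.434,-.378,.15],G,16)
E
```

```text
marver ((538.4765014648438, 149.13348388671875), (373.5426025390625, 250.9010009765625), 84.11580657958984) 0.014079979437354506
1 236.22364588813394 151.9254135088995
-1 243.49881887357563 140.36570983976404
clock 0.1 q [ 1.158  0.277  1.506  0.     1.361 -0.121] p [0.1652 0.5502 0.2305] need mm [ 268.8 -928.2  -80.5] deg [ 0.000e+00 -1.000e-01 -1.296e+02] mm/row 60.6 deg/row 8.1
0 dp [0.043, -0.273, -0.423] ang [0.09, -0.0, 0.0001]
1 dp [0.043, -0.33, -0.38] ang [0.09, -0.0, 0.0001]
2 dp [0.042, -0.38, -0.33] ang [0.09, -0.0, 0.0001]
3 dp [0.042, -0.423, -0.273] ang [0.09, -0.0, 0.0001]
4 dp [0.042, -0.457, -0.211] ang [0.09, -0.0, 0.0001]
5 dp [0.042, -0.482, -0.144] ang [0.09, -0.0, 0.0001]
6 dp [0.042, -0.498, -0.075] ang [0.09, -0.0, 0.0001]
7 dp [0.042, -0.503, -0.004] ang [0.09, -0.0, 0.0001]
8 dp [0.042, -0.499, 0.067] ang [0.09, -0.0, 0.0001]
9 dp [0.042, -0.484, 0.137] ang [0.09, -0.0, 0.0001]
10 dp [0.042, -0.46, 0.204] ang [0.09, -0.0, 0.0001]
11 dp [0.042, -0.427, 0.266] ang [0.09, -0.0, 0.0001]
12 dp [0.042, -0.385, 0.324] ang [0.09, -0.0, 0.0001]
13 dp [0.042, -0.336, 0.375] ang [0.09, -0.0, 0.0001]
14 dp [0.042, -0.28, 0.419] ang [0.09, -0.0, 0.0001]
15 dp [0.042, -0.218, 0.454] ang [0.09, -0.0, 0.0001]
```

{"op": "arm_command", "data": {
  "series": [
    {"dp": [0.04, -0.27, -0.42], "angular": [0.09, 0, 0], "gripper": 85},
    {"dp": [0.04, -0.33, -0.38], "angular": [0.09, 0, 0], "gripper": 85},
    {"dp": [0.04, -0.38, -0.33], "angular": [0.09, 0, 0], "gripper": 85},
    {"dp": [0.04, -0.42, -0.27], "angular": [0.09, 0, 0], "gripper": 85},
    {"dp": [0.04, -0.46, -0.21], "angular": [0.09, 0, 0], "gripper": 85},
    {"dp": [0.04, -0.48, -0.14], "angular": [0.09, 0, 0], "gripper": 85},
    {"dp": [0.04, -0.5, -0.07], "angular": [0.09, 0, 0], "gripper": 85},
    {"dp": [0.04, -0.5, 0], "angular": [0.09, 0, 0], "gripper": 85}
  ]
}}

```text
clock: 1.1
position: [0.297, 0.077, 0.1895]
ee_rot: [0.707, -0.044, 0.704, 0.042]
contact_force: [1.6, -0.2, -0.3]
width: 0.0851
```

```bash
python3 - <<'E'
from h import *
plan([.434,-.378,.13],G,16)
T=dict(np.load("top1.npz"));P=world(T)
hsv=cv2.cvtColor(T["image"],cv2.COLOR_BGR2HSV)
m=((hsv[...,1]<80)&(hsv[...,2]>90)).astype(np.uint8);m[:,:180]=0;m[:,255:]=0;m[:160]=0;m[245:]=0
m=cv2.morphologyEx(m,cv2.MORPH_OPEN,np.ones((5,5)));print(m.sum())
q=P[m>0];print("marver",cv2.minAreaRect((q[:,:2]*1000).astype(np.float32)))
E
```

```text
clock 1.1 q [ 0.029 -0.117  2.056 -0.003  1.198 -0.093] p [0.297  0.077  0.1895] need mm [ 137.  -455.   -59.5] deg [  0.3   0.1 -63.3] mm/row 29.9 deg/row 3.96
0 dp [0.032, -0.244, 0.042] ang [0.044, 0.0002, 0.0]
1 dp [0.032, -0.24, 0.058] ang [0.044, 0.0002, 0.0]
2 dp [0.032, -0.236, 0.075] ang [0.044, 0.0002, 0.0]
3 dp [0.032, -0.23, 0.091] ang [0.044, 0.0002, 0.0]
4 dp [0.032, -0.223, 0.107] ang [0.044, 0.0002, 0.0]
5 dp [0.032, -0.215, 0.122] ang [0.044, 0.0002, 0.0]
6 dp [0.032, -0.206, 0.136] ang [0.044, 0.0002, 0.0]
7 dp [0.032, -0.196, 0.15] ang [0.044, 0.0002, 0.0]
8 dp [0.032, -0.186, 0.164] ang [0.044, 0.0002, 0.0]
9 dp [0.032, -0.174, 0.176] ang [0.044, 0.0002, 0.0]
10 dp [0.031, -0.161, 0.188] ang [0.044, 0.0002, 0.0]
11 dp [0.031, -0.148, 0.198] ang [0.044, 0.0002, 0.0]
12 dp [0.031, -0.134, 0.208] ang [0.044, 0.0002, 0.0]
13 dp [0.031, -0.119, 0.217] ang [0.044, 0.0002, 0.0]
14 dp [0.031, -0.104, 0.225] ang [0.044, 0.0002, 0.0]
15 dp [0.031, -0.088, 0.231] ang [0.044, 0.0002, 0.0]
4516
marver ((538.4765014648438, 149.13348388671875), (373.5426025390625, 250.9010009765625), 84.11580657958984)
```

{"op": "arm_command", "data": {
  "series": [
    {"dp": [0.06, -0.48, 0.1], "angular": [0.088, 0, 0], "gripper": 85},
    {"dp": [0.06, -0.46, 0.17], "angular": [0.088, 0, 0], "gripper": 85},
    {"dp": [0.06, -0.43, 0.23], "angular": [0.088, 0, 0], "gripper": 85},
    {"dp": [0.06, -0.4, 0.29], "angular": [0.088, 0, 0], "gripper": 85},
    {"dp": [0.06, -0.36, 0.34], "angular": [0.088, 0, 0], "gripper": 85},
    {"dp": [0.06, -0.31, 0.39], "angular": [0.088, 0, 0], "gripper": 85},
    {"dp": [0.06, -0.25, 0.42], "angular": [0.088, 0, 0], "gripper": 85},
    {"dp": [0.06, -0.19, 0.45], "angular": [0.088, 0, 0], "gripper": 85}
  ]
}}

```text
clock: 2.1
position: [0.4427, -0.3882, 0.131]
ee_rot: [0.618, 0.349, 0.613, -0.346]
contact_force: [0.6, -0.2, -0.2]
width: 0.0853
```

```bash
python3 - <<'E'
from h import *
plan([.434,-.378,.1],G,3)
plan([.434,-.378,.005],G,1)
T=dict(np.load("top1.npz"));P=world(T)
hsv=cv2.cvtColor(T["image"],cv2.COLOR_BGR2HSV)
m=((hsv[...,1]<80)&(hsv[...,2]>90)&(abs(P[...,2]-.014)<.008)).astype(np.uint8);m[:,:180]=0;m[:,255:]=0;m[:160]=0;m[245:]=0
q=P[cv2.morphologyEx(m,cv2.MORPH_OPEN,np.ones((5,5)))>0];print("marver",cv2.minAreaRect((q[:,:2]*1000).astype(np.float32)),q.mean(0))
d=get_image("scene");x=d["image"][60:260,120:380];cv2.imwrite("pics/s2.png",cv2.resize(x,None,fx=2.5,fy=2.5))
E
```

```text
clock 2.1 q [-0.842  0.364  1.634  0.007  1.138  0.183] p [ 0.4427 -0.3882  0.131 ] need mm [ -8.7  10.2 -31. ] deg [-0.   0.5  2.6] mm/row 11.3 deg/row 0.89
0 dp [0.086, -0.007, -0.037] ang [-0.0097, 0.0008, -0.0016]
1 dp [0.086, -0.006, -0.037] ang [-0.0097, 0.0008, -0.0016]
2 dp [0.086, -0.005, -0.037] ang [-0.0097, 0.0008, -0.0016]
clock 2.1 q [-0.842  0.364  1.634  0.007  1.138  0.183] p [ 0.4427 -0.3882  0.131 ] need mm [  -8.7   10.2 -126. ] deg [-0.   0.5  2.6] mm/row 126.7 deg/row 2.68
0 dp [1.05, -0.026, -0.114] ang [-0.0292, 0.0025, -0.0047]
marver ((543.8661499023438, 217.31893920898438), (220.39935302734375, 200.82704162597656), 2.458216667175293) [0.54235563 0.21641154 0.01414525]
```

View pics/s2.png

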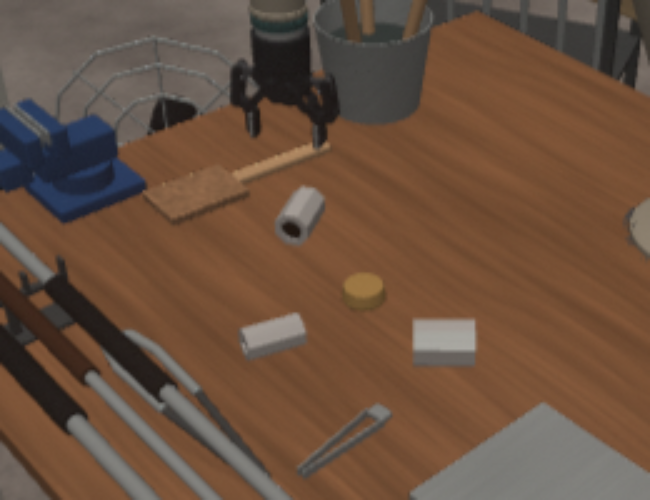

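The gripper is above the mould and its jaws straddle the bar. The marver centre is (0.544, 0.217), and its measured 220 × 201 mm matches. Next I correct sideways and go down.

{"op": "arm_command", "data": {
  "series": [
    {"dp": [0, -0.02, -0.11], "angular": [-0.03, 0, -0.005], "gripper": 85},
    {"dp": [0.2, 0, 0], "angular": [0, 0, 0], "gripper": 85},
    {"dp": [0.2, 0, 0], "angular": [0, 0, 0], "gripper": 85},
    {"dp": [0.2, 0, 0], "angular": [0, 0, 0], "gripper": 85},
    {"dp": [0.15, 0, 0], "angular": [0, 0, 0], "gripper": 85},
    {"dp": [0.1, 0, 0], "angular": [0, 0, 0], "gripper": 85},
    {"dp": [0.05, 0, 0], "angular": [0, 0, 0], "gripper": 85},
    {"dp": [0, 0, 0], "angular": [0, 0, 0], "gripper": 85}
  ]
}}

```text
clock: 3.15
position: [0.4316, -0.3788, 0.0183]
ee_rot: [0.626, 0.328, 0.625, -0.333]
contact_force: [0.4, -0.5, 0.3]
width: 0.0849
```

```bash
python3 - <<'E'
from h import *
plan([.434,-.378,.006],G,1);print(get_state()["contact_force"])
E
```

```text
clock 3.15 q [-0.838  0.468  1.797 -0.007  0.872  0.139] p [ 0.4316 -0.3788  0.0183] need mm [  2.4   0.8 -12.3] deg [ 0.4 -0.1 -0.6] mm/row 12.5 deg/row 0.68
0 dp [0.102, 0.021, 0.006] ang [0.0063, 0.0028, 0.0031]
[ 0.38055497 -0.54582237  0.32716719]
```

{"op": "arm_command", "data": {
  "series": [
    {"dp": [0.05, 0.02, 0], "angular": [0, 0, 0], "gripper": 85},
    {"dp": [0.05, 0, 0], "angular": [0, 0, 0], "gripper": 85},
    {"dp": [0, 0, 0], "angular": [0, 0, 0], "gripper": 40},
    {"dp": [0, 0, 0], "angular": [0, 0, 0], "gripper": 40},
    {"dp": [0, 0, 0], "angular": [0, 0, 0], "gripper": 40},
    {"dp": [0, 0, 0], "angular": [0, 0, 0], "gripper": 40},
    {"dp": [0, 0, 0], "angular": [0, 0, 0], "gripper": 40},
    {"dp": [0, 0, 0], "angular": [0, 0, 0], "gripper": 40}
  ],
  "grip_force": 60
}}

```text
clock: 4.15
position: [0.4348, -0.3786, 0.0072]
ee_rot: [0.627, 0.328, 0.623, -0.333]
contact_force: [-0.4, -0.0, 0.2]
width: 0.0472
```

Gripped at 47 mm, close to the expected 48 mm. Next I lift it and try a first tilt about tool z.

{"op": "arm_command", "data": {
  "series": [
    {"dp": [-0.2, 0, 0], "angular": [0, 0, 0], "gripper": 40},
    {"dp": [-0.4, 0, 0], "angular": [0, 0, 0], "gripper": 40},
    {"dp": [-0.4, 0, 0], "angular": [0, 0, 0], "gripper": 40},
    {"dp": [-0.4, 0, 0], "angular": [0, 0, 0], "gripper": 40},
    {"dp": [-0.4, 0, 0], "angular": [0, 0, 0], "gripper": 40},
    {"dp": [-0.4, 0, 0], "angular": [0, 0, 0.1], "gripper": 40},
    {"dp": [0, 0, 0], "angular": [0, 0, 0.1], "gripper": 40},
    {"dp": [0, 0, 0], "angular": [0, 0, 0.1], "gripper": 40}
  ]
}}

```text
clock: 5.15
position: [0.4353, -0.3726, 0.2762]
ee_rot: [0.687, 0.466, 0.531, -0.171]
contact_force: [-1.6, 0.7, -4.1]
width: 0.047
```

```bash
python3 - <<'E'
from h import *
s=get_state();print(s["qpos"].round(3),s["contact_force"].round(2),s["moment"].round(2),s["width"]);print(rot().as_matrix().round(3))
E
```

```text
[-1.129  0.242  1.542  0.472  1.455 -0.244] [-1.6   0.74 -4.14] [-0.2   0.36 -0.04] 0.0470215783745973
[[ 0.377  0.73   0.57 ]
 [ 0.26   0.508 -0.822]
 [-0.889  0.458  0.002]]
```

Joint 4 turns positive, so the tilt is heading the feasible way. Now a combined move to the final pose: tool horizontal along +y, tool y up.

```bash
cat >> h.py <<'E'
F=np.array([[0,0,1.],[1,0,0],[0,1,0]]); FP=[.544,.236,.25]
E
python3 -c "
from h import *
plan(FP,F,16)"
```

```text
clock 5.15 q [-1.129  0.242  1.542  0.472  1.455 -0.244] p [ 0.4353 -0.3726  0.2762] need mm [108.7 608.6 -26.2] deg [ 57.7 -30.1  49.5] mm/row 38.7 deg/row 5.11
0 dp [0.116, 0.196, -0.228] ang [-0.0209, 0.0344, 0.0401]
1 dp [0.14, 0.195, -0.215] ang [-0.0209, 0.0344, 0.0401]
2 dp [0.163, 0.192, -0.2] ang [-0.0209, 0.0344, 0.0401]
3 dp [0.186, 0.188, -0.185] ang [-0.0209, 0.0344, 0.0401]
4 dp [0.207, 0.181, -0.168] ang [-0.0209, 0.0344, 0.0401]
5 dp [0.227, 0.173, -0.15] ang [-0.0209, 0.0344, 0.0401]
6 dp [0.245, 0.163, -0.132] ang [-0.0209, 0.0344, 0.0401]
7 dp [0.261, 0.151, -0.113] ang [-0.0209, 0.0344, 0.0401]
8 dp [0.276, 0.137, -0.094] ang [-0.0209, 0.0344, 0.0401]
9 dp [0.289, 0.122, -0.075] ang [-0.0209, 0.0344, 0.0401]
10 dp [0.299, 0.106, -0.055] ang [-0.0209, 0.0344, 0.0401]
11 dp [0.308, 0.088, -0.035] ang [-0.0209, 0.0344, 0.0401]
12 dp [0.314, 0.069, -0.016] ang [-0.0209, 0.0344, 0.0401]
13 dp [0.318, 0.05, 0.003] ang [-0.0209, 0.0344, 0.0401]
14 dp [0.32, 0.029, 0.022] ang [-0.0209, 0.0344, 0.0401]
15 dp [0.32, 0.008, 0.04] ang [-0.0209, 0.0344, 0.0401]
```

{"op": "arm_command", "data": {
  "series": [
    {"dp": [0.12, 0.2, -0.23], "angular": [-0.021, 0.034, 0.04], "gripper": 40},
    {"dp": [0.14, 0.2, -0.21], "angular": [-0.021, 0.034, 0.04], "gripper": 40},
    {"dp": [0.16, 0.19, -0.2], "angular": [-0.021, 0.034, 0.04], "gripper": 40},
    {"dp": [0.19, 0.19, -0.18], "angular": [-0.021, 0.034, 0.04], "gripper": 40},
    {"dp": [0.21, 0.18, -0.17], "angular": [-0.021, 0.034, 0.04], "gripper": 40},
    {"dp": [0.23, 0.17, -0.15], "angular": [-0.021, 0.034, 0.04], "gripper": 40},
    {"dp": [0.24, 0.16, -0.13], "angular": [-0.021, 0.034, 0.04], "gripper": 40},
    {"dp": [0.26, 0.15, -0.11], "angular": [-0.021, 0.034, 0.04], "gripper": 40}
  ]
}}

```text
clock: 6.15
position: [0.4869, -0.0673, 0.2559]
ee_rot: [0.633, 0.517, 0.55, 0.176]
contact_force: [0.8, 0.2, -3.7]
width: 0.0471
```

```bash
python3 -c "
from h import *
plan(FP,F,8)"
```

```text
clock 6.15 q [-0.908  0.316  1.869  0.848  1.616 -0.613] p [ 0.4869 -0.0673  0.2559] need mm [ 57.1 303.3  -5.9] deg [ 28.7 -15.1  24.8] mm/row 38.6 deg/row 5.1
0 dp [0.273, 0.143, -0.092] ang [-0.021, 0.0344, 0.0398]
1 dp [0.286, 0.128, -0.073] ang [-0.021, 0.0344, 0.0398]
2 dp [0.297, 0.112, -0.053] ang [-0.021, 0.0344, 0.0398]
3 dp [0.305, 0.095, -0.033] ang [-0.021, 0.0344, 0.0398]
4 dp [0.312, 0.076, -0.014] ang [-0.021, 0.0344, 0.0398]
5 dp [0.316, 0.057, 0.005] ang [-0.021, 0.0344, 0.0398]
6 dp [0.319, 0.036, 0.024] ang [-0.021, 0.0344, 0.0398]
7 dp [0.318, 0.015, 0.042] ang [-0.021, 0.0344, 0.0398]
```

{"op": "arm_command", "data": {
  "series": [
    {"dp": [0.27, 0.14, -0.09], "angular": [-0.021, 0.034, 0.04], "gripper": 40},
    {"dp": [0.29, 0.13, -0.07], "angular": [-0.021, 0.034, 0.04], "gripper": 40},
    {"dp": [0.3, 0.11, -0.05], "angular": [-0.021, 0.034, 0.04], "gripper": 40},
    {"dp": [0.3, 0.1, -0.03], "angular": [-0.021, 0.034, 0.04], "gripper": 40},
    {"dp": [0.31, 0.08, -0.01], "angular": [-0.021, 0.034, 0.04], "gripper": 40},
    {"dp": [0.32, 0.06, 0], "angular": [-0.021, 0.034, 0.04], "gripper": 40},
    {"dp": [0.32, 0.04, 0.02], "angular": [-0.021, 0.034, 0.04], "gripper": 40},
    {"dp": [0.3, 0.02, 0.04], "angular": [-0.021, 0.034, 0.04], "gripper": 40}
  ]
}}

```text
clock: 7.15
position: [0.5459, 0.2401, 0.2418]
ee_rot: [0.502, 0.497, 0.501, 0.5]
contact_force: [0.5, -0.3, -2.8]
width: 0.0472
```

```bash
python3 -c "
from h import *
plan(FP,F,1)"
```

```text
clock 7.15 q [-0.348  0.661  1.927  1.266  1.747 -1.049] p [0.5459 0.2401 0.2418] need mm [-1.9 -4.1  8.2] deg [ 0.3  0.2 -0.2] mm/row 9.4 deg/row 0.43
0 dp [-0.035, 0.068, -0.016] ang [0.0024, -0.0018, 0.0038]
```

Settle with a small correction, then look to check the mould's pose.

{"op": "arm_command", "data": {
  "series": [
    {"dp": [-0.03, 0.07, -0.02], "angular": [0, 0, 0], "gripper": 40},
    {"dp": [0, 0, 0], "angular": [0, 0, 0], "gripper": 40},
    {"dp": [0, 0, 0], "angular": [0, 0, 0], "gripper": 40},
    {"dp": [0, 0, 0], "angular": [0, 0, 0], "gripper": 40},
    {"dp": [0, 0, 0], "angular": [0, 0, 0], "gripper": 40},
    {"dp": [0, 0, 0], "angular": [0, 0, 0], "gripper": 40},
    {"dp": [0, 0, 0], "angular": [0, 0, 0], "gripper": 40},
    {"dp": [0, 0, 0], "angular": [0, 0, 0], "gripper": 40}
  ]
}}

```text
clock: 8.15
position: [0.5436, 0.2357, 0.2476]
ee_rot: [0.503, 0.496, 0.503, 0.498]
contact_force: [0.5, -0.4, -2.6]
width: 0.0472
```

```bash
python3 - <<'E'
from h import *
plan(FP,F,1);s=get_state();print(s["qd"].round(4),s["width"],s["contact_force"])
d=get_image("scene");t=get_image("top");P=world(t);np.savez("t3.npz",**t);np.savez("s3.npz",**d)
cv2.imwrite("pics/s3.png",np.hstack([cv2.resize(d["image"][60:340,180:460],(400,400)),cv2.resize(t["image"][130:250,160:280],(400,400))]))
E
```

```text
clock 8.15 q [-0.357  0.646  1.927  1.258  1.75  -1.034] p [0.5436 0.2357 0.2476] need mm [0.4 0.3 2.4] deg [ 0.8  0.1 -0.1] mm/row 2.4 deg/row 0.77
0 dp [0.002, 0.02, 0.003] ang [0.0014, -0.0013, 0.0083]
[ 0.     -0.0007  0.0009  0.001  -0.0011  0.0017] 0.0472174157753025 [ 0.46465078 -0.40802042 -2.57828526]
```

View pics/s3.png

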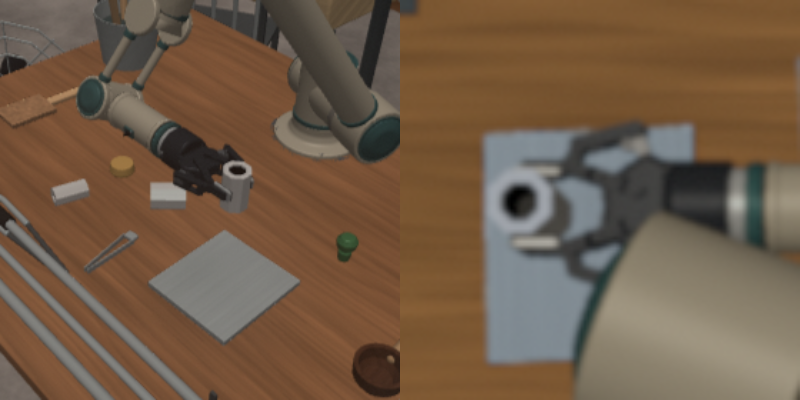

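Left half (scene): the mould is upright in the grip with the dark cavity up at (237,168), and the other objects are undisturbed. Right half (top): the cavity opening is at (522,202). Now a numeric check of its tilt and position.

```bash
python3 - <<'E'
from h import *
for n in("t3","s3"):
    d=dict(np.load(n+".npz"));P=world(d);x,y,z=P[...,0],P[...,1],P[...,2]
    m=(abs(x-.544)<.045)&(abs(y-.217)<.035)&(z>.262)&(z<.31);q=P[m]
    zz=np.percentile(q[:,2],60);q=q[abs(q[:,2]-zz)<.006]
    A=np.c_[q[:,:2]-q[:,:2].mean(0),np.ones(len(q))];c=np.linalg.lstsq(A,q[:,2],rcond=None)[0]
    print(n,len(q),"rim z",c[2].round(4),"slope deg",np.degrees(np.arctan(c[:2])).round(1),cv2.minEnclosingCircle((q[:,:2]*1000).astype(np.float32)))
# side faces seen by scene camera: their normals should be horizontal
m=(abs(x-.544)<.03)&(abs(y-.217)<.035)&(z>.19)&(z<.26);q=P[m];
u,s,v=np.linalg.svd(q-q.mean(0));print(len(q),v.round(2),q.mean(0))
E
```

```text
t3 224 rim z 0.2856 slope deg [0.5 0.6] ((542.4278564453125, 218.40017700195312), 25.49299430847168)
s3 215 rim z 0.2847 slope deg [-0.7 -1.6] ((543.652587890625, 218.35580444335938), 26.668718338012695)
308 [[-0.48  0.5  -0.72]
 [-0.61  0.41  0.68]
 [-0.64 -0.76 -0.11]] [0.55663057 0.23129937 0.23741307]
```

The rim is level to within 2° and centred at (0.543, 0.218). With the rim at z = 0.285, the closed end is at 0.209 m. The arm is still, so I hand in.

```bash
python3 -c "
from h import *
print(sign_off());s=get_state();print(s['clock'],s['position'],s['width'])"
```

```text
the job is handed in; nothing more can be done
None
the job is handed in; nothing more can be done
```

The middle-sized mould is gripped upright over the marver plate with its cavity facing up. I handed the job in with the arm clock at about 8 s of the 67 s allowed; the hand-in gives no verdict.

- **Which mould:** I picked the one that measured 76 × 49 mm and 49 mm high. The scene camera showed its dark cavity. I gripped it across the vertical flats with the force set to 60 N, then turned it cavity up.
- **Tilt:** the rim is level to within about 2°.
- **Position:** the rim centre is at (0.543, 0.218), within about 2 mm of the marver centre at (0.544, 0.217).
- **Height:** the rim is at z ≈ 0.285 m, so the closed end is about 0.195 m above the plate.
- **Grip and stillness:** the finger opening stayed at 47.2 mm, and the joint speeds were nearly zero.
- **Other objects:** nothing else looked moved in the last picture, but I did not measure them again.

A plane fit to the mould's side walls mixed several faces, so it told me nothing and I did not use it. No check disagreed.

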